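Clamp the lidded mould in the screw burger press

TASK

Get the burger press ready to be carried off to the cupboard: slide the closed steel mould by its black grip straight into the press until it is home against the back stop, and then wind the T-handle clockwise, half turn by half turn on alternate ends, until the press plate grips the mould firmly. Feel for it and stop as soon as it is snug, because overtightening bends the mould. Let go, and leave the canister, the dish and the turner where they are.

Things in the scene. Friction and masses are not known exactly. Their poses are not given: they have to be found in the camera images.
- press: The stainless screw press, fixed to the white bar top. Origin on the bar top, under the vertical screw axis; z up, +x from its open front towards the back stop, y across. Its bed plate runs from x = -170 to +80 mm and is 170 mm wide and 12 mm thick.
- press_home (a point): Where the centre of the mould's underside belongs: on the bed's top face (12 mm above the bar top), on the screw axis; axes as the press's. Two rails 13 mm high leave a 102 mm wide channel from x = -54 mm on, with flared lips out to x = -90 mm; the back stop (an upright plate at x = +48 mm) halts the 96 mm drum just here.
- press_arch (a point): Top of the arch's crossbar, on the screw axis, 153 mm above the bar top. The crossbar is 34 mm (press's x) by 170 mm (y), its posts stand at y = +-74 mm. The T-handle turns above it, and its bar is never lower than 180 mm above the bar top.
- handle: The T-handle: a level steel bar 16 mm thick, 147 mm over its black end balls (19 mm), on a hub 28 mm across that rises 12 mm above the bar's centre line. Origin mid-bar, on the screw axis; x along the bar (both ends alike), z up. Starts 205 to 220 mm above the bar top. Clockwise seen from above winds it down 25 mm a turn (4 mm per rad); counter-clockwise up. It stays where it is left.
- handle_end (a point): Grip place on one arm of the T-handle, 54 mm from the screw axis. Turning takes 0.5 N m about that axis when free (9 N here; 4 to 6 N is read standing still between short steps). Once the plate bears on the mould it rises 0.15 N m per 0.1 rad (3 N here): 0.2 to 0.4 N m over free (4 to 8 N more) is snug, 0.6 (11 N more) bends the mould. The fingers may stay slack round the bar.
- ram: The screw that carries the T-handle and, below, the round press plate (92 mm, backed by stiff spring washers). It only moves up and down. Origin at the height of the T-bar's centre line, on the screw axis, axes as the press's. The plate's underside is 134 mm lower, give or take 4.5 mm that nobody has measured and that differ each time: it meets the mould (home) with this origin 185 to 197 mm above the bar top.
- mould: Closed stainless burger mould, 0.6 to 0.85 kg: a drum 96 mm across and 45 mm high with a flat lid, and a flat handle along its -x (at 26 mm height) that ends in an upright black grip. Origin at the centre of its underside, z up. It starts on the press's bed, 70 to 95 mm short of home, within 4 mm and 5 degrees of being in line with the rails.
- mould_grip (a point): Centre of the upright black grip's gripping part, 150 mm from the drum's centre along the mould's -x, 55 mm above its underside. The grip is 22 x 22 mm, sides along the mould's x and y, from 22 to 75 mm above the underside. Best pinched from above across the slide (along y), as the T-handle sweeps 74 mm round the screw axis higher up.
- canister: White flip-top canister with an orange cap, 75 mm in diameter, 130 mm high, standing on the bar; leave alone. Origin under its centre.
- dish: Small black dish, 100 mm across, 30 mm high; leave alone. Origin under its centre.
- turner: Wooden turner lying flat on the bar, about 270 mm long; leave alone. Handle along its -x, origin near the neck.

How it is judged:
By the outcome, as a careful person would: the job done as asked, in the order asked, and still so for the second after the job is handed in, with the robot touching nothing.
It also fails if it takes over 72 s, if anything falls off the work surface, if the arm or the gripper's body presses on something with over 40 N, if the wrist force passes 120 N, or if a joint passes its speed limit or range.

ROBOT

A 6-joint arm with a two-finger parallel gripper is mounted at the origin on the work surface. World frame = base frame: x ahead of the robot, y to its left, z up, the work surface at z = 0. Lengths are in mm, angles in rad, forces in N, time in s.
With the tool pointing down it reaches from about 350 to 850 mm from the base axis. Payload 8.1 kg.
Tool frame: the origin (TCP) lies on the centre line of the jaws, within the pads' length; the fingertips stand 8 mm ahead of it and the grasp point (between the pads) lies 11 mm behind it; z points along the fingers, y is the line along which they close (so a half turn about z gives the same grasp; the last joint's range is limited). The gripper opens to 93 mm and grips with 3 to 60 N. Pads are 15 mm wide; open, the fingers measure 128 mm over their backs; the gripper's body (75 mm by 188 mm) begins 65 mm behind the grasp point.
Start: joints at [1.121, 0.13, 1.488, -0, 1.523, -0.085], TCP at [214.036, 560.53, 226.635] pointing down, gripper open.
Joint ranges: [-2.96, 2.96], [-0.89, 2.26], [0.02, 2.5], [-1.34, 4.48], [0, 2.73], [-2.66, 2.66]. Speed limits (rad/s): [2.39, 2.39, 2.79, 3.14, 3.14, 3.14].

INTERFACE

Orientations are given as [roll, pitch, yaw] about the fixed x, y, z axes, in that order (R = Rz(yaw) Ry(pitch) Rx(roll)).
In Python, from cell import r gives the robot as it stands.
- The arm moves only by the tool step_arm, never from a script. Its argument "commands" is a list that holds one entry, the list of rows, each a list of 4 numbers: the shift along the tool's x, y, z in mm, then the turn about the tool's z in degrees. A call has 1 to 12 rows; each row is the pose to reach, as a shift and turn from the pose commanded when the call began, along the tool's axes at that moment; what a row does not reach only later rows make up. A row lasts 1/10 s, in which the tool goes at most 50 mm and 8.59 degrees, less where a joint would pass 70% of its speed; a pose out of reach is approached as far as the arm can. A call with a gripper value outside its range is refused whole. "claw" is the opening, from 0 (shut) to 1 (fully open), set as the call begins (left out, the last holds). The fingers move at their own pace and stop on an object; the grip force is fixed at half the most. Time passes only in rows, so rows that repeat a pose let the fingers close. It gives the time, the measured TCP pose, the force, the opening and the grip force at its end, in the units of the state.
- r.get_obs(): the state, without advancing time (a new reading comes with each control period).
- r.read_camera(name): name is "side" or "top" or "wrist"; returns the picture (384x512x3 uint8, blue, green, red); there is no depth.
- r.get_calibration(name): a dict with "fx", "fy", "cx", "cy" (pixels), "R" (3x3) and "t" (3): a world point X has camera coordinates R X + t. Camera axes: x right, y down, z forward; pixel columns grow to the right and rows downward; lengths in mm; the calibration is good to about 2 mm. A picture is of the moment at which its call begins: read the wrist's pose just before it. get_calibration takes no time and is no camera call; for the wrist camera it gives the pose at the moment of the call.
- r.finish_job(): hands the job in; it is judged then, once.
The state is a dict: "time": time; "q": joint angles; "joint_velocities": joint speeds; "joint_torque": joint torques, N m; "ee_pos": TCP position; "ee_rot": TCP orientation; "force": force on the tool from outside, world axes, zero at the start; "moment": the same for the moment, N m; "finger_gap": finger opening in mm; "grip_force": force on a finger pad.
Only numpy, scipy, OpenCV 4.12 (cv2) and the standard library are available. Lean on these libraries where they do the work, as an engineer would, in place of code of your own. Each camera call takes 0.05 s, during which the arm holds its last target. There are 200 camera calls.

## Working session

There is one attempt and no reset: what is moved stays moved. The work goes in short steps, Python scripts to look and compute and a tool call to move; the robot and the scene stay as the last step left them, time stands still between calls to the robot, and variables do not carry over. Pictures are saved under pics/ and viewed, at most 10 in all, crops included, and the job is handed in when it is done.

Besides the shell and the picture viewer there is one more tool, called after ">>>" as name([rows], argument=value, ...), one row to a line, values as JSON. step_arm: Moves the arm, as the interface text tells. Its arguments: {"type":"object","properties":{"commands":{"type":"array"},"claw":{"type":"number"}},"required":["commands"]}

```bash
ls; mkdir -p pics
python3 - <<'E'
from cell import r
import cv2,numpy as np
o=r.get_obs();print(o)
for n in("side","top"):
    im=r.read_camera(n);cv2.imwrite(f"pics/{n}0.png",im)
    c=r.get_calibration(n);print(n,c)
E
```

```text
pics
{'time': 0.0, 'q': array([ 1.12059947e+00,  1.31163937e-01,  1.48926437e+00, -3.47710031e-05,
        1.52300243e+00, -8.54205133e-02]), 'joint_velocities': array([-0.00017107,  0.00183343,  0.00062892,  0.00065248, -0.00164285,
        0.0006207 ]), 'joint_torque': array([-3.11385984e-04, -5.59827483e+01, -4.91771328e+01,  7.69764930e-02,
        3.48775322e-02, -1.82453691e-04]), 'ee_pos': array([213.80524523, 560.0211643 , 225.5939736 ]), 'ee_rot': array([-3.13975831e+00, -1.22217496e-04,  2.77681789e+00]), 'force': array([ 0.04073458, -0.01021504, -0.00583356]), 'moment': array([ 0.02468645, -0.02630872, -0.03220439]), 'grip_force': 0.0, 'finger_gap': 93.30382562525082}
side {'fx': 391.31689990167825, 'fy': 391.31689990167825, 'cx': 259.2719680407408, 'cy': 192.60810352777176, 'R': array([[ 0.67873488, -0.73420023,  0.01640086],
       [-0.37556577, -0.36621191, -0.85137488],
       [ 0.63108582,  0.57169822, -0.52430127]]), 't': array([-409.85796054,  331.46685235,  748.25961908])}
top {'fx': 379.98029386269616, 'fy': 379.98029386269616, 'cx': 254.0262064614842, 'cy': 184.7167219300143, 'R': array([[-0.02815528, -0.99958488,  0.00611096],
       [-0.98660174,  0.02680574, -0.16092998],
       [ 0.16069936, -0.01056012, -0.98694691]]), 't': array([ -2.32472357, 590.60425756, 989.28160886])}
```

View pics/side0.png

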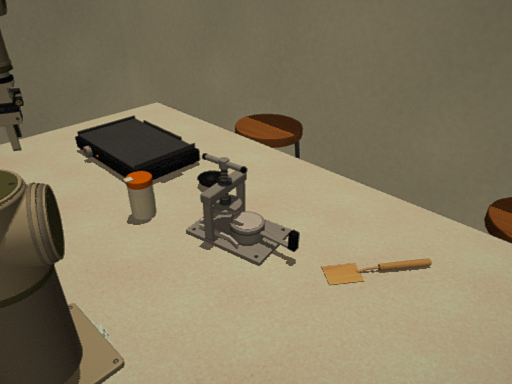

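View pics/top0.png

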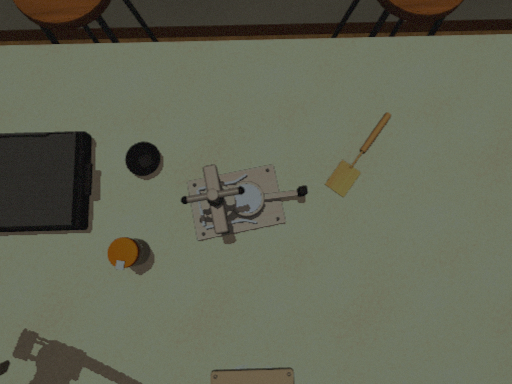

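The top view shows the press at about (236,202) with its open front to the right (world -y), the grip at (302,190), and the T-handle balls at (185,200) and (241,190). The canister is at (124,252), the dish at (143,159) and the turner at (358,155). I'll zoom in and measure.

```bash
cat > h.py <<'E'
import numpy as np,cv2
from cell import r
def ray(n,uv,z,c=None):
    c=c or r.get_calibration(n);R=c["R"];C=-R.T@c["t"]
    d=R.T@np.array([(uv[0]-c["cx"])/c["fx"],(uv[1]-c["cy"])/c["fy"],1]);return C+d*(z-C[2])/d[2]
def proj(n,X,c=None):
    c=c or r.get_calibration(n);p=c["R"]@np.array(X)+c["t"];return np.array([c["fx"]*p[0]/p[2]+c["cx"],c["fy"]*p[1]/p[2]+c["cy"]])
def blobs(im,th,x0,y0,x1,y1,mn=6):
    m=(im.max(2)<th).astype(np.uint8);k=np.zeros_like(m);k[y0:y1,x0:x1]=1
    n,l,s,c=cv2.connectedComponentsWithStats(m*k)
    return [(c[i].round(1),s[i]) for i in range(1,n) if s[i,4]>=mn]
E
python3 - <<'E'
from h import *
a=cv2.imread("pics/top0.png");
cv2.imwrite("pics/topc.png",cv2.resize(a[150:250,170:320],None,fx=5,fy=5,interpolation=cv2.INTER_CUBIC))
for c,s in blobs(a,45,170,155,320,245):print(c,s,ray("top",c,80).round(1),ray("top",c,212).round(1))
s=cv2.imread("pics/side0.png");cv2.imwrite("pics/sidec.png",cv2.resize(s[145:270,180:310],None,fx=4.5,fy=4.5,interpolation=cv2.INTER_CUBIC))
E
```

```text
[240.7 190.1] [238 187   6   7  32] [571.7  17.2  80. ] [551.9  13.9 212. ]
[301.7 190.9] [297 186  10  11  84] [ 565.1 -143.6   80. ] [ 546.3 -125.5  212. ]
[184.1 200.1] [182 197   6   7  29] [549.2 166.2  80. ] [532.5 143.1 212. ]
[216.8 201.7] [208 197  16  10  99] [542.6  80.6  80. ] [526.8  68.8 212. ]
[235.  211.6] [233 209   5   6   7] [515.3  33.4  80. ] [503.1  27.9 212. ]
[226.  232.2] [222 231   8   3  12] [462.5  57.7  80. ] [457.3  49.  212. ]
```

View pics/topc.png

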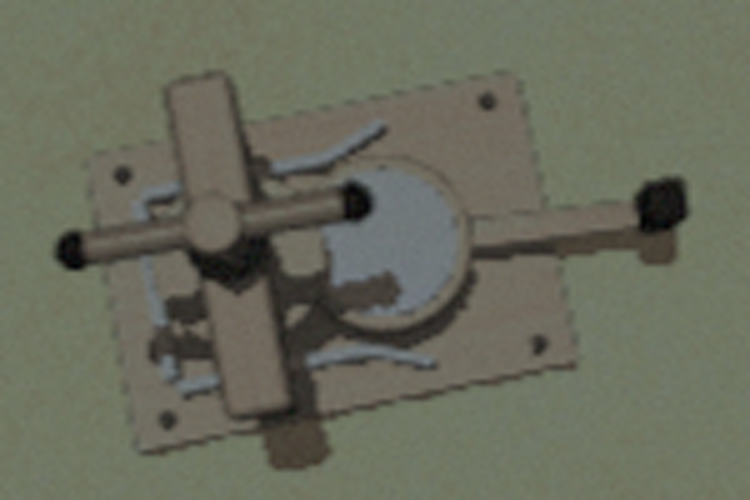

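View pics/sidec.png

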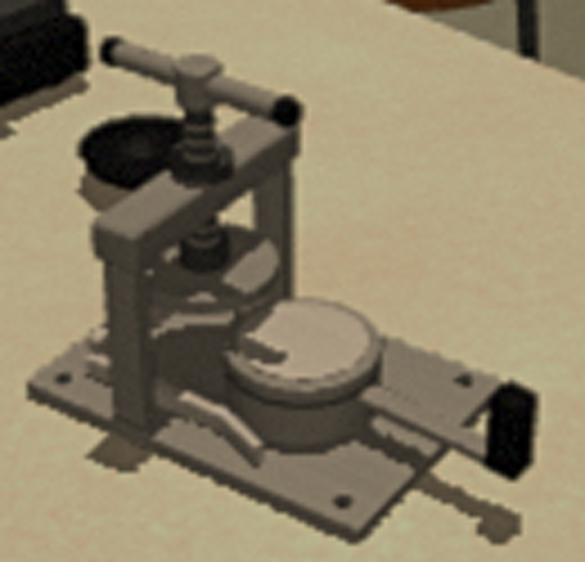

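The crops show the bed corners in the top crop at (92,150), (517,70), (578,365) and (142,452). The T-bar lies roughly along the press axis, and the mould lies ahead of the rails with its grip at (662,205). In the side crop the balls are at (113,50) and (286,108), and the grip at (510,430).

Run:
```python
from h import *
f=lambda u,v:((u+.5)/5-.5+170,(v+.5)/5-.5+150)
g=lambda u,v:((u+.5)/4.5-.5+180,(v+.5)/4.5-.5+145)
C=np.array([ray("top",f(*p),12)[:2] for p in((92,150),(517,70),(578,365),(142,452))])
print(C.round(1))
print([np.linalg.norm(C[i]-C[(i+1)%4]).round(1) for i in range(4)])
ax=(C[0]+C[3]-C[1]-C[2]);ax/=np.linalg.norm(ax);n=np.array([-ax[1],ax[0]])
print("yaw",np.degrees(np.arctan2(ax[1],ax[0])),"screw from bed",C.mean(0)+45*ax)
def tri(a,b):
    A=[];B=[]
    for n_,uv in(("top",a),("side",b)):
        c=r.get_calibration(n_);P=np.diag([1,1,1.])@np.c_[c["R"],c["t"]]
        K=np.array([[c["fx"],0,c["cx"]],[0,c["fy"],c["cy"]],[0,0,1]]);A.append(K@P);B.append(np.array(uv,float).reshape(2,1))
    X=cv2.triangulatePoints(A[0],A[1],B[0],B[1]);return (X[:3]/X[3]).ravel()
b1=tri((184.1,200.1),g(113,50));b2=tri((240.7,190.1),g(286,108));hub=tri(f(213,220),g(199,66))
print(b1,b2,(b1+b2)/2,"hubtop",hub,np.linalg.norm(b1-b2))
for u in((662,205),):
  print("grip top",[ray("top",f(*u),z).round(1) for z in(60,87)])
s=cv2.imread("pics/side0.png")
bl=blobs(s,40,280,220,310,270);print(bl)
print(tri((301.7,190.9),bl[0][0]))
# drum lid centre, top z=57: fit from crop left/right
print("drum", [ray("top",f(*p),57).round(1) for p in((472,240),(396,157),(390,330))])
```

```text
[[ 615.9  167.2]
 [ 655.7  -74.9]
 [ 487.1 -102.7]
 [ 446.   139.7]]
[np.float64(245.3), np.float64(170.9), np.float64(245.9), np.float64(172.1)]
yaw 99.48027189028947 screw from bed [543.74005182  76.72768529]
[533.94457264 142.61318058 209.39619106] [552.4429932   13.56897725 211.31906726] [543.19378292  78.09107891 210.35762916] hubtop [545.45632683  78.03246783 217.43721245] 130.37751121210326
grip top [array([ 568.8, -147.2,   60. ]), array([ 564.9, -143.5,   87. ])]
[(array([292.9, 240.3]), array([288, 231,  11,  20, 175], dtype=int32))]
[ 568.44334598 -146.79240688   59.6331181 ]
drum [array([553. , -44.4,  57. ]), array([599.4,  -4.7,  57. ]), array([505.8,   0.9,  57. ])]
```

>>> step_arm([
  [[0,0,-40,0],[-60,-55,-75,10],[-583,-534,-75,63],[-583,-534,-75,63],[-583,-534,-75,63],[-583,-534,-75,63],[-583,-534,-75,63],[-583,-534,-75,63],[-583,-534,-75,63],[-583,-534,-75,63],[-583,-534,-75,63],[-583,-534,-75,63]],
])

```text
time: 1.3
ee_pos: [458.8, 70.5, 296.5]
ee_rot: [3.142, -0.0, 1.677]
force: [0.8, 0.8, 0.3]
finger_gap: 93.0
grip_force: 0.0
```

```bash
cat >> h.py <<'E'
def to(X,yaw=None):
    """tool-frame shift + turn from the present pose to world TCP X, yaw deg"""
    o=r.get_obs();p=o["ee_pos"];y=o["ee_rot"][2];d=np.array(X)-p
    s=[d[0]*np.cos(y)+d[1]*np.sin(y),d[0]*np.sin(y)-d[1]*np.cos(y),-d[2]]
    t=0 if yaw is None else (np.degrees(y)-yaw+180)%360-180
    print("t",round(o["time"],2),"pos",p.round(1),"rot",np.degrees(o["ee_rot"]).round(1),"F",o["force"].round(1),"q",o["q"].round(2),"-> shift",np.round(s,1),"turn",round(t,1))
E
python3 -c "
from h import *
to([568,-146.5,170],96)"
```

```text
t 1.3 pos [458.8  70.5 296.5] rot [180.   -0.   96.1] F [0.8 0.8 0.3] q [ 0.04 -0.26  1.74  0.    1.67 -0.06] -> shift [-227.3   85.5  126.5] turn 0.1
```

>>> step_arm([
  [[-227,86,0,0],[-227,86,0,0],[-227,86,0,0],[-227,86,0,0],[-227,86,70,0],[-227,86,70,0],[-227,86,70,0],[-227,86,70,0]],
])

```text
time: 2.1
ee_pos: [567.5, -143.7, 226.2]
ee_rot: [-3.14, -0.001, 1.677]
force: [-0.2, -0.4, -0.0]
finger_gap: 92.9
grip_force: 0.0
```

```bash
python3 -c "
from h import *
to([568,-146.5,170],96)
c=r.get_calibration('wrist');im=r.read_camera('wrist');cv2.imwrite('pics/w1.png',im)
print(proj('wrist',[568,-146.5,87],c),proj('wrist',[552.5,2.7,57],c))"
```

```text
t 2.1 pos [ 567.5 -143.7  226.2] rot [-1.799e+02 -1.000e-01  9.610e+01] F [-0.2 -0.4 -0. ] q [-0.34  0.09  1.53  0.    1.52 -0.44] -> shift [-2.8  0.2 56.2] turn 0.1
[255.08887238 186.62542813] [255.55654777  45.78567245]
```

View pics/w1.png

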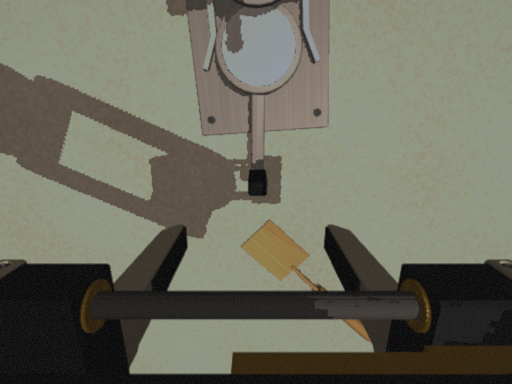

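The grip's top face is at about (258,182) and the lid's centre at about (260,47). Both are within a few pixels of the prediction.

```bash
python3 -c "
from h import *
c=r.get_calibration('wrist');im=cv2.imread('pics/w1.png')
for b in blobs(im,40,235,160,280,205):print(b)
m=((im.min(2)>125)).astype(np.uint8)*1;m[:, :215]=0;m[:,305:]=0;m[110:]=0
P=np.array([[217,47],[302,47],[260,92]])
print(ray('wrist',(258,182),87,c),ray('wrist',(259.5,47),57,c), ray('wrist',(258,115),40,c))
print('bed front',ray('wrist',(203,135),12,c),ray('wrist',(329,126),12,c))
"
```

```text
(array([257.1, 182.3]), array([248, 170,  19,  26, 438], dtype=int32))
[ 572.00150089 -141.08422709   87.        ] [558.05659081   2.31216164  57.        ] [564.51840378 -69.1574458   40.        ]
bed front [ 493.63372611 -103.88148182   12.        ] [661.28639575 -73.85659498  12.        ]
```

>>> step_arm([
  [[-1.5,2.4,50,0],[-1.5,2.4,100,0],[-1.5,2.4,140,0],[-1.5,2.4,170,0],[-1.5,2.4,170,0]],
], claw=0.7)

```text
time: 2.65
ee_pos: [568.4, -143.3, 53.9]
ee_rot: [-3.137, -0.002, 1.679]
force: [-0.0, 0.9, 0.2]
finger_gap: 65.5
grip_force: 0.0
```

>>> step_arm([
  [[0,0,0,0],[0,0,0,0],[0,0,0,0],[0,0,0,0],[0,0,0,0],[0,0,0,0]],
], claw=0)

```text
time: 3.25
ee_pos: [570.8, -145.4, 57.0]
ee_rot: [3.141, 0.0, 1.677]
force: [-0.0, 0.2, 2.0]
finger_gap: 21.7
grip_force: 23.2
```

```bash
python3 -c "
from h import *
to([568,-146.5,56],99.6);o=r.get_obs();print(o['finger_gap'],o['grip_force'],o['moment'])"
```

```text
t 3.25 pos [ 570.8 -145.4   57. ] rot [180.    0.   96.1] F [-0.   0.2  2. ] q [-0.34  0.24  1.68 -0.    1.22 -0.44] -> shift [-0.8 -2.9  1. ] turn -3.5
21.70457608077905 23.15548449754715 [-0.28940278 -0.09616739  0.05642533]
```

>>> step_arm([
  [[3,3,0,-1],[6,6,0,-2],[9,9,0,-3],[12,12,0,-3.6],[15,12.5,0,-3.6],[15,12.5,0,-3.6]],
])

```text
time: 3.85
ee_pos: [582.0, -129.8, 57.1]
ee_rot: [3.141, 0.001, 1.741]
force: [0.1, -5.7, 2.5]
finger_gap: 21.8
grip_force: 30.0
```

```bash
python3 -c "
from h import *
to([571.5,-70.3,57],99.8);o=r.get_obs();print(o['finger_gap'],o['grip_force'],o['moment'])
c=r.get_calibration('wrist');im=r.read_camera('wrist');cv2.imwrite('pics/w2.png',cv2.resize(im[:230,100:420],None,fx=2.5,fy=2.5))
print(c['R'],-c['R'].T@c['t'])"
```

```text
t 3.85 pos [ 582.  -129.8   57.1] rot [1.80e+02 1.00e-01 9.97e+01] F [ 0.1 -5.7  2.5] q [-0.3   0.26  1.66 -0.    1.22 -0.47] -> shift [60.4 -0.3  0.1] turn -0.1
21.82010486197765 30.01408874988556 [-0.55395819  0.11982123  0.23273919]
[[ 9.85503771e-01  1.69652631e-01  5.49076180e-04]
 [ 1.61569176e-01 -9.39524715e-01  3.01974688e-01]
 [ 5.17466709e-02 -2.97508480e-01 -9.53315785e-01]] [568.21268382 -46.21864356 215.09686477]
```

View pics/w2.png

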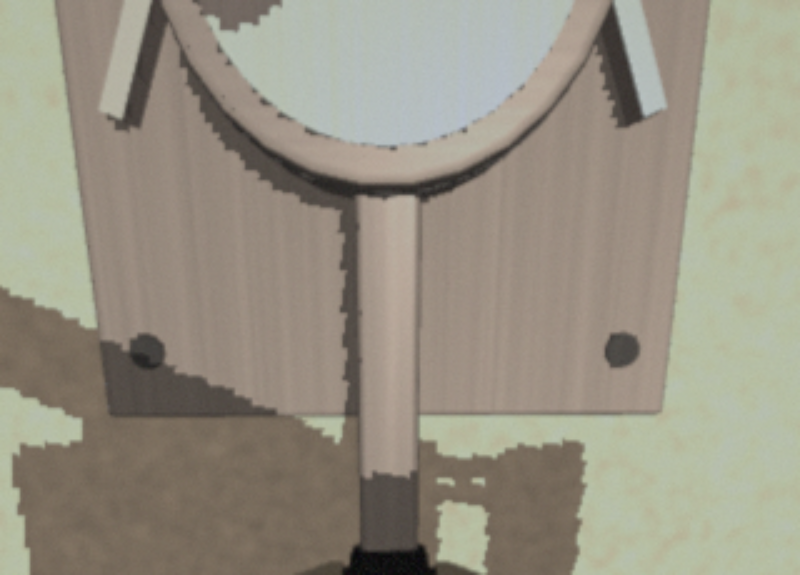

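The wrist view shows the bed's front edge level at row 412 (columns 110-663) and the mould handle at column 388. That means the mould is parallel to the press and within about 1 mm of its axis. Next I slide it in.

>>> step_arm([
  [[5,-0.5,0,0],[10,-1,0,0],[15,-1,0,0],[20,-1,0,0],[25,-1,0,0],[30,-1,0,0],[35,-1,0,0],[40,-1,0,0],[45,-1,0,0],[49,-1,0,0],[52,-1,0,0],[52,-1,0,0]],
])

```text
time: 5.1
ee_pos: [572.1, -78.2, 57.0]
ee_rot: [3.141, 0.001, 1.74]
force: [-0.3, -3.9, 2.6]
finger_gap: 22.1
grip_force: 30.0
```

>>> step_arm([
  [[1.5,0,0,0],[3,0,0,0],[3,0,0,0]],
])

```text
time: 5.4
ee_pos: [571.7, -75.6, 57.1]
ee_rot: [3.141, 0.001, 1.74]
force: [0.6, -4.6, 2.6]
finger_gap: 21.7
grip_force: 30.0
```

>>> step_arm([
  [[1.5,0,0,0],[3,0,0,0],[3,0,0,0]],
])

```text
time: 5.7
ee_pos: [571.2, -72.7, 57.0]
ee_rot: [3.141, 0.001, 1.74]
force: [0.1, -4.7, 2.8]
finger_gap: 22.1
grip_force: 30.0
```

>>> step_arm([
  [[1,0,0,0],[2,0,0,0],[2,0,0,0]],
])

```text
time: 6.0
ee_pos: [570.8, -70.8, 57.0]
ee_rot: [3.141, 0.001, 1.74]
force: [1.6, -4.9, 2.5]
finger_gap: 22.0
grip_force: 30.0
```

>>> step_arm([
  [[1,0,0,0],[2,0,0,0],[2,0,0,0]],
])

```text
time: 6.3
ee_pos: [570.5, -68.8, 57.0]
ee_rot: [3.141, 0.001, 1.74]
force: [1.0, -5.7, 2.4]
finger_gap: 21.8
grip_force: 30.0
```

>>> step_arm([
  [[1,0,0,0],[1.5,0,0,0],[1.5,0,0,0]],
])

```text
time: 6.6
ee_pos: [570.6, -68.6, 57.3]
ee_rot: [3.14, 0.003, 1.74]
force: [1.2, -10.5, 1.8]
finger_gap: 21.8
grip_force: 30.0
```

>>> step_arm([
  [[1,0,0,0],[1.5,0,0,0],[1.5,0,0,0]],
])

```text
time: 6.9
ee_pos: [570.8, -68.4, 57.7]
ee_rot: [3.14, 0.005, 1.739]
force: [2.0, -16.2, 2.7]
finger_gap: 22.1
grip_force: 30.0
```

```bash
python3 -c "
from h import *
to([571.5,-70.3,57],99.8);o=r.get_obs();print(o['finger_gap'],o['grip_force'],o['moment'])
y=np.radians(99.7);ax=np.array([np.cos(y),np.sin(y)]);print('screw est',o['ee_pos'][:2]+150*ax)
print(r.get_calibration('wrist')['t'],[ (k,v) for k,v in r.get_calibration('wrist').items() if k[0] in 'fc'])
s=r.read_camera('side');cv2.imwrite('pics/s3.png',cv2.resize(s[145:270,180:310],None,fx=4.5,fy=4.5,interpolation=cv2.INTER_CUBIC))"
```

```text
t 6.9 pos [570.8 -68.4  57.7] rot [179.9   0.3  99.7] F [  2.  -16.2   2.7] q [-0.21  0.2   1.73 -0.    1.21 -0.37] -> shift [-2.   0.4  0.7] turn -0.1
22.064214198670697 30.009535253047943 [-2.4618795  -0.04633761  0.17204904]
screw est [545.49919782  79.48537355]
[-551.89383014 -140.09730375  180.25397176] [('fx', 271.2688031580164), ('fy', 271.2688031580164), ('cx', 255.2722859490913), ('cy', 191.80965957581785)]
```

View pics/s3.png

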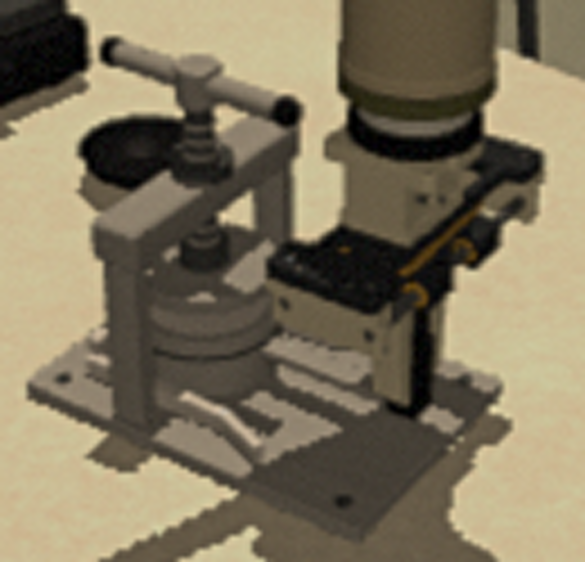

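The mould is home: the side view shows the drum under the plate, and the push force rises against the stop (about 16 N at -68.4 mm). I'll relieve the push, release and lift.

>>> step_arm([
  [[-1.5,0,0,0],[-1.5,0,0,0]],
])

```text
time: 7.15
ee_pos: [570.5, -68.6, 57.2]
ee_rot: [3.14, 0.003, 1.739]
force: [1.0, -10.8, 2.7]
finger_gap: 21.9
grip_force: 30.0
```

>>> step_arm([
  [[0,0,0,0],[0,0,0,0],[0,0,0,0],[0,0,-20,0],[0,0,-70,0],[0,0,-120,0],[0,0,-170,0],[0,0,-220,0],[0,0,-240,0],[0,0,-240,0]],
], claw=0.55)

```text
time: 8.15
ee_pos: [571.7, -66.6, 301.6]
ee_rot: [3.134, 0.002, 1.741]
force: [-0.6, -0.2, -0.7]
finger_gap: 50.9
grip_force: 0.0
```

```bash
python3 -c "
from h import *
to([552.5,25,290],98.5)
c=r.get_calibration('wrist');im=r.read_camera('wrist');cv2.imwrite('pics/w4.png',im)
print(-c['R'].T@c['t'],proj('wrist',[545,78.5,222],c))
for b in blobs(im,40,100,0,400,240):print(b,ray('wrist',b[0],210,c))"
```

```text
t 8.15 pos [571.7 -66.6 301.6] rot [1.796e+02 1.000e-01 9.970e+01] F [-0.6 -0.2 -0.7] q [-0.21  0.04  1.45  0.    1.65 -0.38] -> shift [93.5 -3.5 11.6] turn 1.2
[556.85157134  16.94744682 459.57316408] [251.35715868  19.56879418]
(array([236.5,  44.7]), array([232,  32,  10,  27, 144], dtype=int32)) [535.34344208  61.69830243 210.        ]
(array([195.4,  64.2]), array([189,  61,  13,   8,  35], dtype=int32)) [503.58399439  41.32568709 210.        ]
(array([305.9,  64.9]), array([298,  61,  19,  10,  50], dtype=int32)) [595.12507733  56.64321726 210.        ]
(array([203.7,  68.6]), array([202,  67,   4,   4,   7], dtype=int32)) [510.81601718  39.14463004 210.        ]
(array([249.6, 110. ]), array([240, 103,  20,  16, 258], dtype=int32)) [554.38419134  12.75562423 210.        ]
(array([252.9, 168. ]), array([246, 158,  15,  20, 278], dtype=int32)) [565.96735215 -38.17378948 210.        ]
(array([210.7, 161.5]), array([209, 160,   4,   4,  14], dtype=int32)) [526.20089364 -38.68881108 210.        ]
(array([214.2, 234.5]), array([211, 228,   6,  12,  50], dtype=int32)) [ 538.76583314 -112.71116572  210.        ]
(array([296.4, 234.6]), array([294, 228,   6,  12,  47], dtype=int32)) [621.16851922 -98.94412922 210.        ]
```

View pics/w4.png

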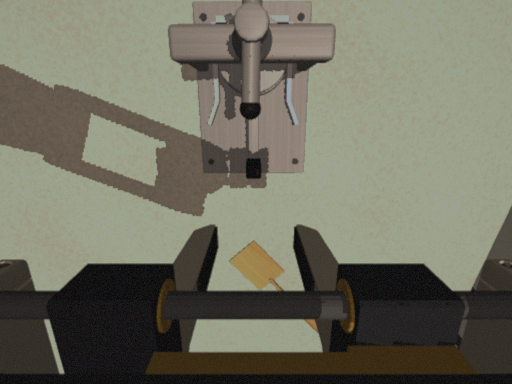

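The wrist view shows the near ball at (249.6,110), the hub at (252,21) where predicted, and the mould seated between the rails. I'll move over the near arm of the T-handle.

>>> step_arm([
  [[45,-2,0,1.5],[94,-3,10,1.5],[94,-3,10,1.5],[94,-3,10,1.5],[94,-3,10,1.5]],
])

```text
time: 8.7
ee_pos: [550.6, 25.0, 285.1]
ee_rot: [-3.139, -0.0, 1.714]
force: [-0.3, 0.5, 0.1]
finger_gap: 51.4
grip_force: 0.0
```

```bash
python3 -c "
from h import *
to([552.9,24.6,198],98.2)"
```

```text
t 8.7 pos [550.6  25.  285.1] rot [-179.9   -0.    98.2] F [-0.3  0.5  0.1] q [-0.05 -0.02  1.54 -0.    1.63 -0.19] -> shift [-0.8  2.2 87.1] turn 0.0
```

>>> step_arm([
  [[-0.8,2.2,40,0],[-0.8,2.2,70,0],[-0.8,2.2,87,0],[-0.8,2.2,87,0]],
])

```text
time: 9.1
ee_pos: [551.3, 23.8, 195.7]
ee_rot: [-3.135, -0.001, 1.712]
force: [-0.6, 0.5, 0.0]
finger_gap: 50.8
grip_force: 0.0
```

>>> step_arm([
  [[0,0,0,0],[0,0,0,0],[0,0,0,0],[0,0,0,0],[0,0,0,0]],
], claw=0)

```text
time: 9.6
ee_pos: [552.8, 24.8, 200.3]
ee_rot: [-3.141, 0.0, 1.714]
force: [-10.6, -2.2, 9.0]
finger_gap: 16.0
grip_force: 18.3
```

```bash
python3 -c "
from h import *
to([552.9,24.6,198],98.2);o=r.get_obs();print(o['finger_gap'],o['grip_force'],o['moment'])"
```

```text
t 9.6 pos [552.8  24.8 200.3] rot [-179.9    0.    98.2] F [-10.6  -2.2   9. ] q [-0.05  0.02  1.65 -0.    1.47 -0.19] -> shift [-0.2  0.   2.3] turn 0.0
16.02262096975069 18.3153435587883 [-0.51695691  1.95238234 -0.01809756]
```

>>> step_arm([
  [[0,0,0,0],[0,0,0,0],[0.5,-7.5,0.6,8],[2.1,-14.9,1.1,16],[4.7,-22,1.7,24],[8.2,-28.6,2.2,32],[8.2,-28.6,2.2,32],[8.2,-28.6,2.2,32]],
], claw=0.22)

```text
time: 10.4
ee_pos: [524.6, 28.9, 197.9]
ee_rot: [3.14, -0.0, 1.156]
force: [4.2, -2.1, 0.4]
finger_gap: 20.4
grip_force: 1.7
```

```bash
cat >> h.py <<'E'
C=np.array([545.2,78.])
def tq():
    o=r.get_obs();d=o["ee_pos"][:2]-C;F=o["force"];R=np.linalg.norm(d)
    y=np.degrees(o["ee_rot"][2])
    print("t",round(o["time"],2),"R",R.round(1),"ang",np.degrees(np.arctan2(d[1],d[0])).round(1),"yaw",y.round(1),"z",o["ee_pos"][2].round(1),"torque ccw",((d[0]*F[1]-d[1]*F[0])/1000).round(2),"radial",(d@F[:2]/R).round(1),"Fz",F[2].round(1),"Mz",o["moment"][2].round(2),"gap",o["finger_gap"].round(1),"q6",o["q"][5].round(2))
E
python3 -c "
from h import *
tq()"
```

```text
Traceback (most recent call last):
  File "h.py", line 22, in tq
    print("t",round(o["time"],2),"R",R.round(1),"ang",np.degrees(np.arctan2(d[1],d[0])).round(1),"yaw",y.round(1),"z",o["ee_pos"][2].round(1),"torque ccw",((d[0]*F[1]-d[1]*F[0])/1000).round(2),"radial",(d@F[:2]/R).round(1),"Fz",F[2].round(1),"Mz",o["moment"][2].round(2),"gap",o["finger_gap"].round(1),"q6",o["q"][5].round(2))
                                                                                                                                                                                                                                                                                     ^^^^^^^^^^^^^^^^^^^^^
AttributeError: 'float' object has no attribute 'round'
```

>>> step_arm([
  [[0.5,-7.5,0.6,8],[2.1,-14.9,1.1,16],[4.7,-22,1.7,24],[8.2,-28.6,2.2,32],[12.6,-34.7,2.8,40],[17.9,-40.1,3.4,48],[23.8,-44.8,3.9,56],[30.3,-48.5,4.5,64],[37.3,-51.4,5,72],[37.3,-51.4,5,72],[37.3,-51.4,5,72]],
])

```text
time: 11.5
ee_pos: [491.9, 83.6, 192.5]
ee_rot: [3.141, 0.0, -0.099]
force: [1.3, -4.1, 1.4]
finger_gap: 20.9
grip_force: 1.7
```

```bash
sed -i 's/o\["finger_gap"\].round(1)/round(float(o["finger_gap"]),1)/' h.py; python3 -c "
from h import *
tq()"
```

```text
t 11.5 R 53.6 ang 174.0 yaw -5.7 z 192.5 torque ccw 0.21 radial -1.7 Fz 1.4 Mz -0.01 gap 20.9 q6 1.74
```

>>> step_arm([
  [[0.5,-7.5,0.6,8],[2.1,-14.9,1.1,16],[4.7,-22,1.7,24],[8.2,-28.6,2.2,32],[10.3,-31.7,2.5,36],[10.3,-31.7,2.5,36],[10.3,-31.7,2.5,36]],
])

```text
time: 12.2
ee_pos: [505.5, 113.6, 190.0]
ee_rot: [3.141, -0.001, -0.728]
force: [1.1, -5.2, 1.0]
finger_gap: 20.7
grip_force: 2.4
```

```bash
python3 -c "
from h import *
tq()"
```

```text
t 12.2 R 53.4 ang 138.1 yaw -41.7 z 190.0 torque ccw 0.17 radial -4.3 Fz 1.0 Mz 0.08 gap 20.7 q6 2.42
```

>>> step_arm([
  [[0,0,0,0],[0,0,0,0],[0,0,-45,0],[0,0,-65,-8],[107,-1.4,-65,-90],[107,-1.4,-65,-90],[107,-1.4,-65,-90],[107,-1.4,-65,-90],[107,-1.4,-65,-90],[107,-1.4,-65,-90],[107,-1.4,-65,-90],[107,-1.4,-65,-90]],
], claw=0.5)

```text
time: 13.4
ee_pos: [585.9, 44.6, 254.6]
ee_rot: [-3.141, 0.0, 0.617]
force: [-0.2, -0.4, 0.6]
finger_gap: 46.2
grip_force: 0.0
```

>>> step_arm([
  [[0,0,0,-80],[0,0,0,-80],[0,0,0,-80],[0,0,0,-80],[0,0,0,-80],[0,0,0,-80],[0,0,0,-80],[0,0,0,-80],[0,0,0,-80],[0,0,0,-80],[0,0,0,-80]],
])

```text
time: 14.5
ee_pos: [585.9, 44.5, 254.7]
ee_rot: [-3.141, -0.001, 2.008]
force: [0.6, 0.1, -0.3]
finger_gap: 46.2
grip_force: 0.0
```

```bash
python3 -c "
from h import *
c=r.get_calibration('top');im=r.read_camera('top')
for b in blobs(im,45,175,160,260,240):print(b,ray('top',b[0],200,c))
tq();to([586.6,43.3,187],140)"
```

```text
(array([216.2, 164.3]), array([195, 160,  42,  12, 287], dtype=int32)) [616.38988376  70.1898831  200.        ]
(array([224.6, 170.9]), array([206, 160,  35,  16,  56], dtype=int32)) [600.10122488  50.77437937 200.        ]
(array([228.6, 194. ]), array([210, 170,  32,  44, 732], dtype=int32)) [545.38464172  42.38334913 200.        ]
(array([229.3, 216.2]), array([226, 213,   8,   7,  17], dtype=int32)) [494.00081375  41.67348746 200.        ]
(array([194.5, 217.5]), array([192, 214,   7,   7,  32], dtype=int32)) [493.22970751 121.33161648 200.        ]
(array([225.5, 232.1]), array([222, 231,   8,   3,  14], dtype=int32)) [458.06098892  50.95712274 200.        ]
t 14.55 R 52.8 ang -39.5 yaw 114.9 z 254.7 torque ccw 0.01 radial -0.8 Fz 0.2 Mz 0.01 gap 46.5 q6 -0.45
t 14.55 pos [585.9  44.5 254.7] rot [-180.    -0.   114.9] F [-0.5  0.7  0.2] q [-0.01  0.09  1.48  0.    1.57 -0.45] -> shift [-1.3  0.1 67.7] turn -25.1
```

>>> step_arm([
  [[-1.3,0,0,-8],[-1.3,0,0,-16],[-1.3,0,0,-24.5],[-1.3,0,0,-24.5],[-1.3,0,40,-24.5],[-1.3,0,66,-24.5],[-1.3,0,66,-24.5],[-1.3,0,66,-24.5]],
])

```text
time: 15.35
ee_pos: [586.3, 43.1, 189.1]
ee_rot: [-3.141, -0.001, 2.431]
force: [0.2, 0.0, -0.0]
finger_gap: 46.4
grip_force: 0.0
```

>>> step_arm([
  [[0,0,0,0],[0,0,0,0],[0,0,0,0],[0,0,0,0]],
], claw=0.22)

```text
time: 15.75
ee_pos: [587.1, 43.0, 189.9]
ee_rot: [3.141, 0.001, 2.434]
force: [-0.9, -2.0, 0.8]
finger_gap: 21.8
grip_force: 0.9
```

```bash
python3 -c "
from h import *
tq()"
```

```text
t 15.75 R 54.6 ang -39.9 yaw 139.4 z 189.9 torque ccw -0.11 radial 0.7 Fz 0.8 Mz -0.07 gap 21.8 q6 -0.88
```

>>> step_arm([
  [[0.3,-5.6,0.4,6],[1.2,-11.2,0.8,12],[1.2,-11.2,0.8,12],[1.2,-11.2,0.8,12]],
])

```text
time: 16.15
ee_pos: [579.3, 35.7, 188.9]
ee_rot: [3.139, 0.001, 2.224]
force: [4.3, 2.7, 0.1]
finger_gap: 20.7
grip_force: 2.4
```

>>> step_arm([
  [[0.3,-5.6,0.4,6],[0.3,-5.6,0.4,6],[0.3,-5.6,0.4,6]],
])

```text
time: 16.45
ee_pos: [574.7, 32.4, 188.5]
ee_rot: [3.139, 0.001, 2.12]
force: [4.0, 2.1, -0.0]
finger_gap: 20.6
grip_force: 2.4
```

```bash
python3 -c "
from h import *
tq()"
```

```text
t 16.45 R 54.4 ang -57.1 yaw 121.5 z 188.5 torque ccw 0.25 radial 0.4 Fz -0.0 Mz 0.03 gap 20.6 q6 -0.58
```

>>> step_arm([
  [[0.3,-5.6,0.4,6],[0.3,-5.6,0.4,6],[0.3,-5.6,0.4,6]],
])

```text
time: 16.75
ee_pos: [569.9, 29.5, 188.1]
ee_rot: [3.139, 0.001, 2.015]
force: [5.1, 0.6, -0.4]
finger_gap: 20.8
grip_force: 2.4
```

>>> step_arm([
  [[0.3,-5.6,0.4,6],[0.3,-5.6,0.4,6],[0.3,-5.6,0.4,6]],
])

```text
time: 17.05
ee_pos: [564.8, 27.1, 187.7]
ee_rot: [3.139, 0.001, 1.91]
force: [5.2, 0.0, -0.8]
finger_gap: 20.6
grip_force: 2.4
```

>>> step_arm([
  [[0.3,-5.6,0.4,6],[0.3,-5.6,0.4,6],[0.3,-5.6,0.4,6]],
])

```text
time: 17.35
ee_pos: [559.4, 25.3, 187.3]
ee_rot: [3.139, 0.001, 1.805]
force: [5.5, -0.9, -0.8]
finger_gap: 20.6
grip_force: 2.4
```

>>> step_arm([
  [[0.3,-5.6,0.4,6],[0.3,-5.6,0.4,6],[0.3,-5.6,0.4,6]],
])

```text
time: 17.65
ee_pos: [553.9, 24.1, 186.9]
ee_rot: [3.139, 0.001, 1.701]
force: [5.9, -1.0, -1.3]
finger_gap: 20.4
grip_force: 2.4
```

>>> step_arm([
  [[0.3,-5.6,0.4,6],[0.3,-5.6,0.4,6],[0.3,-5.6,0.4,6]],
])

```text
time: 17.95
ee_pos: [548.3, 23.7, 186.5]
ee_rot: [3.139, 0.001, 1.596]
force: [5.4, -1.3, -1.2]
finger_gap: 20.6
grip_force: 2.3
```

>>> step_arm([
  [[0.2,-3.8,0.3,4],[0.2,-3.8,0.3,4],[0.2,-3.8,0.3,4]],
])

```text
time: 18.25
ee_pos: [544.6, 23.6, 186.2]
ee_rot: [3.138, 0.001, 1.526]
force: [5.8, -2.0, -1.4]
finger_gap: 20.7
grip_force: 2.7
```

```bash
python3 -c "
from h import *
tq()"
```

```text
t 18.25 R 54.4 ang -90.6 yaw 87.4 z 186.2 torque ccw 0.32 radial 1.9 Fz -1.4 Mz 0.03 gap 20.7 q6 -0.01
```

>>> step_arm([
  [[0.3,-5.6,0.4,6],[0.3,-5.6,0.4,6],[0.3,-5.6,0.4,6]],
])

```text
time: 18.55
ee_pos: [538.9, 24.1, 185.8]
ee_rot: [3.139, 0.001, 1.421]
force: [4.5, -2.0, -0.7]
finger_gap: 20.6
grip_force: 2.3
```

>>> step_arm([
  [[0.3,-5.6,0.4,6],[0.3,-5.6,0.4,6],[0.3,-5.6,0.4,6]],
])

```text
time: 18.85
ee_pos: [533.3, 25.3, 185.4]
ee_rot: [3.139, 0.001, 1.317]
force: [4.2, -1.9, -0.4]
finger_gap: 20.7
grip_force: 2.2
```

Still free.

>>> step_arm([
  [[0.3,-5.6,0.4,6],[0.3,-5.6,0.4,6],[0.3,-5.6,0.4,6]],
])

```text
time: 19.15
ee_pos: [528.0, 27.0, 185.1]
ee_rot: [3.139, 0.0, 1.212]
force: [3.4, -1.8, 0.2]
finger_gap: 20.9
grip_force: 2.2
```

>>> step_arm([
  [[0.3,-5.6,0.4,6],[0.3,-5.6,0.4,6],[0.3,-5.6,0.4,6]],
])

```text
time: 19.45
ee_pos: [522.7, 29.3, 184.6]
ee_rot: [3.139, 0.0, 1.107]
force: [4.5, -1.7, 0.0]
finger_gap: 20.5
grip_force: 2.2
```

>>> step_arm([
  [[0.3,-5.6,0.4,6],[0.3,-5.6,0.4,6],[0.3,-5.6,0.4,6]],
])

```text
time: 19.75
ee_pos: [517.8, 32.1, 184.2]
ee_rot: [3.139, -0.0, 1.002]
force: [4.2, -1.5, 0.7]
finger_gap: 20.6
grip_force: 2.3
```

>>> step_arm([
  [[0.3,-5.6,0.4,6],[0.3,-5.6,0.4,6],[0.3,-5.6,0.4,6]],
])

```text
time: 20.05
ee_pos: [513.2, 35.2, 183.7]
ee_rot: [3.139, -0.0, 0.898]
force: [3.5, -3.5, -0.3]
finger_gap: 20.7
grip_force: 2.2
```

>>> step_arm([
  [[0.3,-5.6,0.4,6],[0.3,-5.6,0.4,6],[0.3,-5.6,0.4,6]],
])

```text
time: 20.35
ee_pos: [509.0, 38.9, 183.3]
ee_rot: [3.139, -0.0, 0.793]
force: [4.6, -4.1, 0.4]
finger_gap: 20.5
grip_force: 2.2
```

>>> step_arm([
  [[0.3,-5.6,0.4,6],[0.3,-5.6,0.4,6],[0.3,-5.6,0.4,6]],
])

```text
time: 20.65
ee_pos: [505.1, 42.9, 182.9]
ee_rot: [3.139, -0.0, 0.688]
force: [2.2, -4.6, -0.3]
finger_gap: 20.8
grip_force: 2.2
```

```bash
python3 -c "
from h import *
tq()"
```

```text
t 20.65 R 53.3 ang -138.8 yaw 39.4 z 182.9 torque ccw 0.26 radial 1.4 Fz -0.3 Mz 0.0 gap 20.8 q6 0.87
```

>>> step_arm([
  [[0.3,-5.6,0.4,6],[0.3,-5.6,0.4,6],[0.3,-5.6,0.4,6]],
])

```text
time: 20.95
ee_pos: [501.7, 47.3, 182.4]
ee_rot: [3.139, -0.0, 0.583]
force: [2.7, -4.1, -0.6]
finger_gap: 20.7
grip_force: 2.2
```

>>> step_arm([
  [[0.3,-5.6,0.4,6],[0.3,-5.6,0.4,6],[0.3,-5.6,0.4,6]],
])

```text
time: 21.25
ee_pos: [498.7, 52.1, 182.0]
ee_rot: [3.139, -0.0, 0.479]
force: [2.0, -4.7, 0.7]
finger_gap: 20.4
grip_force: 2.3
```

>>> step_arm([
  [[0.3,-5.6,0.4,6],[0.3,-5.6,0.4,6],[0.3,-5.6,0.4,6]],
])

```text
time: 21.55
ee_pos: [496.3, 57.2, 181.5]
ee_rot: [3.139, -0.0, 0.374]
force: [1.2, -3.9, 0.1]
finger_gap: 20.8
grip_force: 2.2
```

>>> step_arm([
  [[0.3,-5.6,0.4,6],[0.3,-5.6,0.4,6],[0.3,-5.6,0.4,6]],
])

```text
time: 21.85
ee_pos: [494.4, 62.5, 181.1]
ee_rot: [3.139, -0.0, 0.269]
force: [1.7, -6.1, 0.3]
finger_gap: 20.4
grip_force: 2.2
```

>>> step_arm([
  [[0.3,-5.6,0.4,6],[0.3,-5.6,0.4,6],[0.3,-5.6,0.4,6]],
])

```text
time: 22.15
ee_pos: [493.1, 67.7, 180.7]
ee_rot: [3.139, -0.0, 0.164]
force: [0.4, -5.9, 2.0]
finger_gap: 20.7
grip_force: 2.7
```

```bash
python3 -c "
from h import *
tq()"
```

```text
t 22.15 R 53.1 ang -168.8 yaw 9.4 z 180.7 torque ccw 0.31 radial 0.8 Fz 2.0 Mz 0.01 gap 20.7 q6 1.44
```

>>> step_arm([
  [[0.3,-5.6,0.4,6],[0.3,-5.6,0.4,6],[0.3,-5.6,0.4,6]],
])

```text
time: 22.45
ee_pos: [492.5, 72.7, 180.4]
ee_rot: [3.138, -0.0, 0.059]
force: [-0.1, -8.5, 2.3]
finger_gap: 20.9
grip_force: 3.9
```

```bash
python3 -c "
from h import *
tq()"
```

```text
t 22.45 R 52.9 ang -174.3 yaw 3.4 z 180.4 torque ccw 0.45 radial 1.0 Fz 2.3 Mz 0.0 gap 20.9 q6 1.56
```

>>> step_arm([
  [[0.1,-2.8,0.2,3],[0.1,-2.8,0.2,3],[0.1,-2.8,0.2,3]],
])

```text
time: 22.75
ee_pos: [492.6, 74.9, 180.2]
ee_rot: [3.137, -0.0, 0.007]
force: [-0.1, -11.7, 2.4]
finger_gap: 20.8
grip_force: 5.4
```

```bash
python3 -c "
from h import *
tq()"
```

```text
t 22.75 R 52.7 ang -176.6 yaw 0.4 z 180.2 torque ccw 0.62 radial 0.8 Fz 2.4 Mz 0.09 gap 20.8 q6 1.62
```

>>> step_arm([
  [[0,-1.4,0.1,1.5],[0,-1.4,0.1,1.5],[0,-1.4,0.1,1.5]],
])

```text
time: 23.05
ee_pos: [492.5, 75.9, 180.1]
ee_rot: [3.136, -0.001, -0.02]
force: [0.1, -12.9, 2.6]
finger_gap: 20.6
grip_force: 6.2
```

```bash
python3 -c "
from h import *
tq()"
```

```text
t 23.05 R 52.7 ang -177.7 yaw -1.1 z 180.1 torque ccw 0.68 radial 0.5 Fz 2.6 Mz 0.1 gap 20.6 q6 1.64
```

The static force has risen about 7-8 N above free, so the plate is snug. I stop winding, unload, open and lift away.

>>> step_arm([
  [[0,2,0,0],[0,2,0,0],[0,2,0,0],[0,2,0,0],[0,2,-40,0],[0,2,-90,0],[0,2,-140,0],[-60,2,-140,0],[-60,2,-140,0],[-60,2,-140,0],[-60,2,-140,0]],
], claw=0.5)

```text
time: 24.15
ee_pos: [432.3, 78.1, 318.9]
ee_rot: [3.142, 0.0, -0.018]
force: [-0.2, -0.6, -0.8]
finger_gap: 46.4
grip_force: 0.0
```

```bash
python3 -c "
from h import *
tq();s=r.read_camera('side');cv2.imwrite('pics/s5.png',cv2.resize(s[130:270,120:330],None,fx=3.5,fy=3.5,interpolation=cv2.INTER_CUBIC))"
```

```text
t 24.15 R 112.9 ang 179.9 yaw -1.0 z 318.9 torque ccw 0.06 radial 0.2 Fz -0.8 Mz -0.03 gap 46.4 q6 1.65
```

View pics/s5.png

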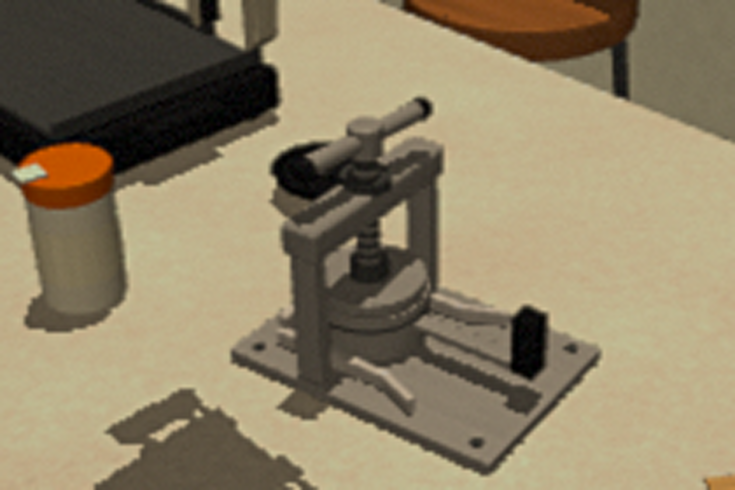

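The picture shows the mould home with the press plate down on its lid. The handle is free, the gripper is clear, and the canister and dish have not moved.

```bash
python3 -c "
from h import *
print(r.finish_job())"
```

```text
the job is handed in; nothing more can be done
None
```

I handed the job in at about 24 s: the mould is home against the back stop, the plate is wound down snug (about 7–8 N over the free reading at the grip place), and the gripper is clear. The other items were not touched, but the first turn on the handle was only about 140° because of the wrist joint's limit.

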